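# Move the sprung-pin terminal guard to the other amplifier

### The job

Move the terminal guard from the amplifier it hangs on to the other one: pinch its two finger tabs together to draw the sprung hinge pin, lift it off, and lower it into the other amplifier's hinge saddles the same way round, still pinched. Slide it along gently until its stub end is fully home against the end plate and pushes in the guard switch, then let go so that the pin springs fully out into its hole; do not force or drop the guard, and leave the other things on the bench alone.

Things in the scene. Friction and masses are not known exactly. Their poses are not given: they have to be found in the camera images.
- guard: loose steel guard, 0.25-0.5 kg: barrel, diameter 16, y -65 to +65, with a slotted panel below (4 thick, y -28 to +36, to 71 below the axis). Origin: on the barrel axis, mid-length; z up, y along the barrel. A fixed round-ended stub (diameter 8, 8 long) sticks out of the +y end, the sprung pin (diameter 8) 28 out of the -y end. Two upright finger tabs stand on the barrel.
- fixed_tab (a point): outer face (y=+34 of the guard) of the fixed finger tab, 30 above the barrel axis. Tab 18 wide in x, 6 thick in y, top 46 above the axis.
- sliding_tab (a point): outer face of the sliding finger tab, solid with the pin, same size as the fixed tab; at y=-34 with the pin out, y=-6 with it drawn. Pinching the tabs from 68 to 40 over the outer faces draws the pin flush with the barrel end; hold with 20 N or more. A centred pinch also slides a guard lying in saddles about 14 towards its -y, freeing the stub.
- pin (a joint): how far the sprung hinge pin is drawn into the guard, m: 0 = fully out, 0.028 = fully drawn. Spring: about 3 N at 0, 8 N fully drawn; it springs out again when let go.
- pin_tip (a point): the round tip of the sprung pin, on the barrel axis (93 mm from the guard's origin on its -y side with the pin out). Fingers that rise or sink while they close or open drag the tabs with them: closing can press the guard hard into its saddles, and opening can lift its pin end so that the pin jams on the plate above its hole; follow with the hand.
- amp_a: valve amplifier on which the guard hangs at the start, fixed to the bench. Origin: at bench level under the middle of its hinge bracket; z up. The grey chassis (145 x 216 x 60, two glass valves up to 155 high, 122 behind the bracket at y +-52) lies on its -x side, x=-37 to -187. The hinge axis runs along y, 100 above the bench. Black switch box outside the +y end plate.
- hinge_a (a point): middle of amp_a's hinge axis, 100 above the bench. End plates (10 thick, tops 114 high) with inner faces at y=-75 and +75 each have an 11 square hole on the axis. Against them stand open-topped saddles (y -75 to -40, +50 to +75), 19.5 wide, flared to about 34 at the top, 113 high; their floors carry the barrel on the axis and let it slide 20 along y.
- hinge_b (a point): the same for amp_b, as drawn. Guard hung home: its +y end against the +y plate (guard origin at y=+10), stub in the +y hole, pin 8 deep in the -y hole. To go in or out vertically with the pin fully drawn, the guard origin must lie between y=-10 and +2.
- amp_b: the other amplifier, fixed, of the same shape and frame, with nothing hung on its bracket. Its whole hinge bracket (plates, saddles, switch) sits in slotted bolt holes and is really shifted along y by up to 5 mm either way from this frame and from hinge_b (unknown, constant): find the end plate by feel. Some 10 N is plenty; over 30 N bends it.
- interlock (a joint): plunger of the guard switch in the +y hole of amp_b's bracket (diameter 7, brass, spring under 1 N), m: 0 = out, about 0.005 = pushed in by the stub when the guard is fully home.
- screwdriver: screwdriver lying on the bench beyond the amplifiers (bystander). Origin under its middle.
- jar: glass jar, diameter 56, 70 high, standing beyond the amplifiers (bystander). Origin under its centre.
- tin: tin, diameter 52, 80 high, standing beyond the amplifiers (bystander). Origin under its centre.
Mind the look-alikes: they are no part of the job. Several things have the shape of the guard; the one meant has the colours described above.

How it is judged (in metres and radians):
On the way, in this order (a step that is already met when the one before it is completed fails the run):
1. the pin is drawn while the guard still lies in the first amplifier's saddles (value of joint pin above 0.022 m and z of guard in the frame of amp_a below 0.105 m), for 0.1 s.
2. the guard is lifted clear of the first amplifier (z of guard in the frame of amp_a above 0.13 m and contact force between guard and amp_a below 0.05 N), for 0.1 s.
3. the guard lies in the other amplifier's saddles, the same way round, with its pin still drawn (x of guard in the frame of amp_b between -0.003 and 0.003 m and z of guard in the frame of amp_b between 0.0975 and 0.1025 m and y of guard in the frame of amp_b between -0.016 and 0.018 m and angle between the y axis of guard and the y axis of amp_b, either way round below 0.05 rad and y of pin_tip in the frame of amp_b below -0.03 m and value of joint pin above 0.02 m), for 0.1 s.
4. still pinched, it is slid home so that its stub pushes in the guard switch (all of step 3 and value of joint interlock above 0.0035 m), for 0.1 s.
At the end, for the whole second after the job is handed in: The guard lies released and at rest in the other amplifier's saddles, hanging upright within 0.3 rad, pin end towards -y, axis within 3 mm sideways, 2.5 mm in height and 0.05 rad; pin out to within 3 mm of full length; guard switch pushed in by more than 3.5 mm (x of guard in the frame of amp_b between -0.003 and 0.003 m and z of guard in the frame of amp_b between 0.0975 and 0.1025 m and y of guard in the frame of amp_b between -0.016 and 0.018 m and angle between the y axis of guard and the y axis of amp_b, either way round below 0.05 rad and y of pin_tip in the frame of amp_b below -0.03 m and value of joint pin below 0.003 m and value of joint interlock above 0.0035 m and angle between guard's own z axis and vertical below 0.3 rad and linear speed of guard below 0.01 m/s and contact force between guard and the fingers below 0.05 N); the robot touches nothing.
It fails at once if the guard is pressed on either amplifier with more than 30 N (contact force between guard and amp_a above 30 N or contact force between guard and amp_b above 30 N).
It fails at once if an amplifier is pushed with more than 30 N by the robot (contact force between any of the arm, the fingers and amp_a above 30 N or contact force between any of the arm, the fingers and amp_b above 30 N).
It fails at once if a bystander is moved by more than 20 mm (distance of any of screwdriver, jar, tin from where it was at the start of the episode above 0.02 m).
It also fails if it takes over 69 s, if anything falls off the work surface, if the arm or the gripper's body presses on something with over 40 N, if the wrist force passes 120 N, or if a joint passes its speed limit or range.

### The arm

A 6-joint arm with a two-finger parallel gripper is mounted at the origin on the work surface. World frame = base frame: x ahead of the robot, y to its left, z up, the work surface at z = 0. Lengths are in mm, angles in rad, forces in N, time in s.
With the tool pointing down it reaches from about 300 to 775 mm from the base axis. Payload 14.6 kg.
Tool frame: the origin (TCP) lies on the centre line of the jaws, within the pads' length; the fingertips stand ahead of it and the grasp point (between the pads) is the TCP (manip.tip_reach is the z of the fingertips in the tool frame, in mm); z points along the fingers, y is the direction in which the jaws open and shut (so a half turn about z gives the same grasp; the last joint's range is limited). The gripper opens to 94 mm and grips with 3 to 60 N. Pads are 16 mm wide; open, the fingers measure 119 mm over their backs; the gripper's body (75 mm by 177 mm) begins 78 mm behind the grasp point.
Start: joints at [-1.289, 0.3, 1.521, -0, 1.321, -0.067], TCP at [187.966, -516.873, 224.446] pointing down, gripper open.
Joint ranges: [-3.03, 3.03], [-0.79, 2.21], [0.23, 2.52], [-1.04, 4.18], [0, 3.07], [-2.55, 2.55]. Speed limits (rad/s): [2.22, 2.22, 2.57, 3.14, 3.14, 3.14].

### API

Orientations are given as [roll, pitch, yaw] about the fixed x, y, z axes, in that order (R = Rz(yaw) Ry(pitch) Rx(roll)).
In Python, from cell import manip, camera, search_frame, masks_of, tip_of gives the robot as it stands.
- The arm moves only by the tool send_rows, never from a script. Its argument "plan" is a list of rows, each an object with "travel": the shift along the tool's x, y, z in mm, a list of three; "delta_rot": the turn, a rotation vector about the tool's x, y, z in degrees, a list of three; "fingers": the gripper's target within -1 to 1 (shut at 1, half-way at 0, fully open at -1). In form: [{"travel": [dx, dy, dz], "delta_rot": [wx, wy, wz], "fingers": fingers}, ...]. A call has 1 to 20 rows; each row shifts and turns the commanded pose from where the row before left it, along the tool's axes as they then stand; what a row does not reach is not made up. A row lasts 1/8 s, in which the tool goes at most 62.5 mm and 10.7 degrees, less where a joint would pass 70% of its speed; a pose out of reach is approached as far as the arm can. A call is refused whole if a number of a shift passes 62.5 or a number of a turn 10.7, either way. A call with a gripper value outside its range is refused whole. The fingers move at their own pace and stop on an object; "grip_force" is the grip in N (left out, the last holds). Time passes only in rows, so rows that do not move let the fingers close. It gives the time, the measured TCP pose, the force and the opening at its end, in the units of the state.
- manip.read_state(): the state, without advancing time (a new reading comes with each control period).
- camera(name): name is "scene" or "top" or "wrist"; returns a dict with "color" (420x560x3 uint8, red, green, blue), "z_map" (420x560 float32, mm along the optical axis (not along the pixel's ray), 0 where there is no reading), "fov_y" (degrees; the focal length in pixels is half the picture's height over the tangent of half this angle, whatever the lens; pixels are square), "cx", "cy" (the principal point, pixels), "world_from_camera" (4x4, takes a point from camera to world coordinates); the wrist camera has in their place "tool_from_camera" (4x4, takes a point from camera to tool coordinates, whose origin is the TCP and whose axes are the flange's). Camera axes: x right, y up, looking along -z (the intrinsics and any distortion apply to the point x, -y, -z); pixel columns grow to the right and rows downward; lengths in mm; the calibration is good to about 2 mm. A picture is of the moment at which its call begins: read the wrist's pose just before it.
- manip.sign_off(): hands the job in, once; it reports no verdict.
Trained networks look in the newest picture that a camera, given by its name, has taken for a name from the list of things; names that differ only in an ending like _2 or _b are one class to them, and where a whole thing is asked for, a point or a joint stands for the part that bears it (a point fixed in the world has none). Each returns a list of dicts, best first, with "confidence" (0 to 1); they miss things now and then, are a little off and sometimes report something else, mostly with a low value. They report only what shows in the picture. A call takes as long as a camera call. They do not tell look-alikes from the thing itself.
- search_frame(name, camera): "at" ([x, y, z] in mm, in the coordinates of the camera as it stood for that picture, good to about 4 mm: the middle of the surface that is visible of it).
- masks_of(name, camera): "region" (420x560 bool, what is visible of it).
- tip_of(name, camera): "at" ([x, y, z] in mm, in the coordinates of the camera as it stood for that picture, good to about 4 mm: a listed point, or the origin of a listed thing).
The state is a dict: "clock": time; "joints": joint angles; "qd": joint speeds; "effort": joint torques, N m; "eef_pos": TCP position; "eef_rot": TCP orientation; "wrist_force": force on the tool from outside, world axes, zero at the start; "moment": the same for the moment, N m; "finger_gap": finger opening in mm.
Only numpy, scipy, OpenCV 4.12 (cv2) and the standard library are available. Lean on these libraries where they do the work, as an engineer would, in place of code of your own. Each camera call takes 0.05 s, during which the arm holds its last target. There are 200 camera calls.

## Working session

There is one attempt and no reset: what is moved stays moved. The work goes in short steps, Python scripts to look and compute and a tool call to move; the robot and the scene stay as the last step left them, time stands still between calls to the robot, and variables do not carry over. Pictures are saved under pics/ and viewed, about 8 in all and at most 12, crops included, and the job is handed in when it is done.

Besides the shell and the picture viewer there is one more tool, called after "Emit:" as name([rows], argument=value, ...), one row to a line, values as JSON. send_rows: Moves the arm, as the interface text tells. Its arguments: {"type":"object","properties":{"plan":{"type":"array"},"grip_force":{"type":"number"}},"required":["plan"]}

```bash
ls; mkdir -p pics
cat > h.py <<'E'
import numpy as np,cv2
from cell import manip,camera,search_frame,masks_of,tip_of
from scipy.spatial.transform import Rotation as R
def snap(n,fn=None):
    s=manip.read_state(); c=camera(n)
    if 'world_from_camera' in c: T=np.array(c['world_from_camera'])
    else:
        W=np.eye(4);W[:3,:3]=R.from_euler('xyz',s['eef_rot']).as_matrix();W[:3,3]=s['eef_pos'];T=W@np.array(c['tool_from_camera'])
    c['T']=T
    if fn: cv2.imwrite('pics/'+fn,c['color'][:,:,::-1])
    return c
def cloud(c):
    z=c['z_map'];f=z.shape[0]/2/np.tan(np.radians(c['fov_y'])/2)
    v,u=np.mgrid[:z.shape[0],:z.shape[1]]
    P=np.stack([(u-c['cx'])/f*z,-(v-c['cy'])/f*z,-z],-1)
    W=P@c['T'][:3,:3].T+c['T'][:3,3]; W[z==0]=np.nan
    return W
def tw(c,p): return c['T'][:3,:3]@np.array(p)+c['T'][:3,3]
E
python3 - <<'E'
from h import *
print(manip.read_state(), manip.tip_reach)
for n in ['scene','top']:
    c=snap(n,n+'.png'); print(n,c['T'].round(2).tolist(),c['fov_y'],[k for k in c])
    for t in ['guard','fixed_tab','sliding_tab','pin_tip','amp_a','hinge_a','amp_b','hinge_b','jar','tin','screwdriver']:
        for d in tip_of(t,n)[:3]: print(t,tw(c,d['at']).round(0),round(d['confidence'],2))
E
```

```text
pics
{'clock': 0.0, 'joints': array([-1.28859780e+00,  3.00473661e-01,  1.52158567e+00,  3.59323866e-05,
        1.32068447e+00, -6.65812805e-02]), 'qd': array([ 2.15252570e-03,  1.22490667e-03, -1.00391695e-04,  1.80906504e-03,
        3.43515929e-05,  3.14970868e-04]), 'effort': array([ 8.76952035e-04, -5.31806231e+01, -3.52738667e+01,  7.08495034e-02,
        2.44282099e-02, -1.36215681e-04]), 'eef_pos': array([ 187.91182933, -516.6495938 ,  223.88296774]), 'eef_rot': array([-3.14044637e+00, -1.11315139e-04,  3.48770827e-01]), 'wrist_force': array([-0.30105466, -0.56115606, -0.16876409]), 'moment': array([ 0.0051199 , -0.01721715, -0.00056158]), 'finger_gap': 94.10815234951936} 19.0
scene [[-0.64, -0.53, 0.56, 1317.86], [0.77, -0.43, 0.47, 686.41], [-0.01, 0.73, 0.69, 980.59], [0.0, 0.0, 0.0, 1.0]] 42.707791871290546 ['color', 'z_map', 'fov_y', 'cx', 'cy', 'world_from_camera', 'T']
guard [604. 198.  98.] 0.93
guard [474. 505.  71.] 0.88
fixed_tab [611. 234. 131.] 0.67
fixed_tab [688. 386. 103.] 0.61
sliding_tab [631. 428. 102.] 0.68
sliding_tab [456. 533. 100.] 0.61
pin_tip [595. 
[... 776 characters left out ...]
ard [662. 408.  69.] 0.8
fixed_tab [493. 473. 104.] 0.76
fixed_tab [689. 383. 102.] 0.73
fixed_tab [609. 231. 129.] 0.71
sliding_tab [456. 529. 101.] 0.54
sliding_tab [601. 165. 130.] 0.5
pin_tip [425. 583.  68.] 0.48
pin_tip [592. 469.  74.] 0.47
pin_tip [596. 107. 103.] 0.45
amp_a [608. 187.   1.] 0.75
amp_a [ 522. -169.   -2.] 0.58
amp_a [602. 162. 125.] 0.32
hinge_a [ 523. -168.  100.] 0.86
hinge_a [603. 191. 102.] 0.71
amp_b [608. 187.   1.] 0.75
amp_b [ 522. -169.   -2.] 0.58
amp_b [602. 162. 125.] 0.32
hinge_b [ 523. -168.  100.] 0.86
hinge_b [603. 191. 102.] 0.71
jar [ 746. -197.    3.] 0.79
tin [742. 272.  -2.] 0.91
screwdriver [755.   4.   1.] 0.84
screwdriver [604. 192.  99.] 0.32
```

View pics/scene.png

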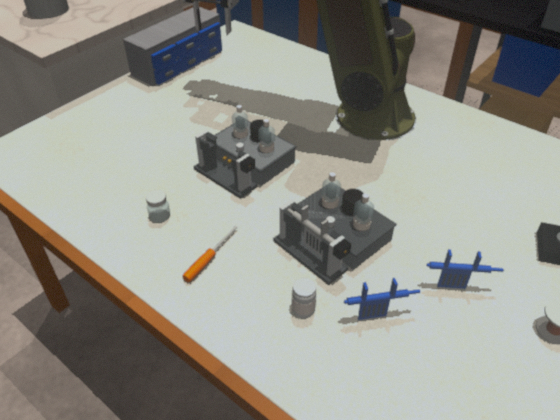

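View pics/top.png

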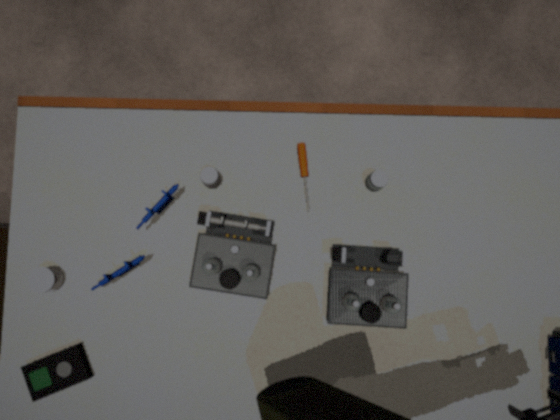

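```bash
cat >> h.py <<'E'
def plan(tgt,yaw=None,step=50):
    "constant row in tool axes towards world TCP target"
    s=manip.read_state(); M=R.from_euler('xyz',s['eef_rot']).as_matrix()
    d=M.T@(np.array(tgt)-s['eef_pos']); n=int(np.ceil(np.linalg.norm(d)/step))
    dr=None
    if yaw is not None: dr=np.degrees((M.T@R.from_euler('xyz',[np.pi,0,yaw]).as_matrix()).__class__(R.from_matrix(M.T@R.from_euler('xyz',[np.pi,0,yaw]).as_matrix()).as_rotvec())) if 0 else np.degrees(R.from_matrix(M.T@R.from_euler('xyz',[np.pi,0,yaw]).as_matrix()).as_rotvec())
    print('tool shift',d.round(1),'rows',n,'each',(d/n).round(1),'rot',None if dr is None else dr.round(2))
E
python3 - <<'E'
from h import *
c=snap('top'); W=cloud(c)
s=snap('scene'); V=cloud(s)
w=camera('wrist'); print(np.array(w['tool_from_camera']).round(2).tolist(),w['fov_y'])
for nm,o in dict(a=(605,190),b=(522,-169)).items():
    for C in (W,V):
        P=C.reshape(-1,3); P=P[np.isfinite(P).all(1)]
        # chassis top z~60 (chassis 0..60?)
        m=(np.hypot(P[:,0]-o[0]+110,P[:,1]-o[1])<170)&(abs(P[:,2]-60)<10)
        r=cv2.minAreaRect(P[m,:2].astype(np.float32)); print(nm,m.sum(),r,np.median(P[m,2]))
im=cv2.resize(c['color'][190:340,180:420],None,fx=3.2,fy=3.2,interpolation=cv2.INTER_CUBIC)
im=cv2.convertScaleAbs(im,alpha=1.8)
cv2.imwrite('pics/topcrop.png',im[:,:,::-1])
E
```

```text
[[0.0, 0.97, 0.25, 71.44], [1.0, -0.0, -0.0, 0.23], [-0.0, 0.25, -0.97, -159.0], [0.0, 0.0, 0.0, 1.0]] 71.69528785644889
a 3461 ((508.6619873046875, 203.1495361328125), (216.2589874267578, 178.25819396972656), 81.96823120117188) 59.83438687438502
a 2588 ((523.6180419921875, 202.23776245117188), (218.20938110351562, 210.3292999267578), 81.82178497314453) 60.943513894173236
b 3354 ((434.68896484375, -167.88540649414062), (217.2600555419922, 195.154052734375), 87.26342010498047) 59.899866308236824
b 1751 ((440.59576416015625, -166.44407653808594), (219.677978515625, 211.4207000732422), 87.1155014038086) 61.067178877867036
```

View pics/topcrop.png

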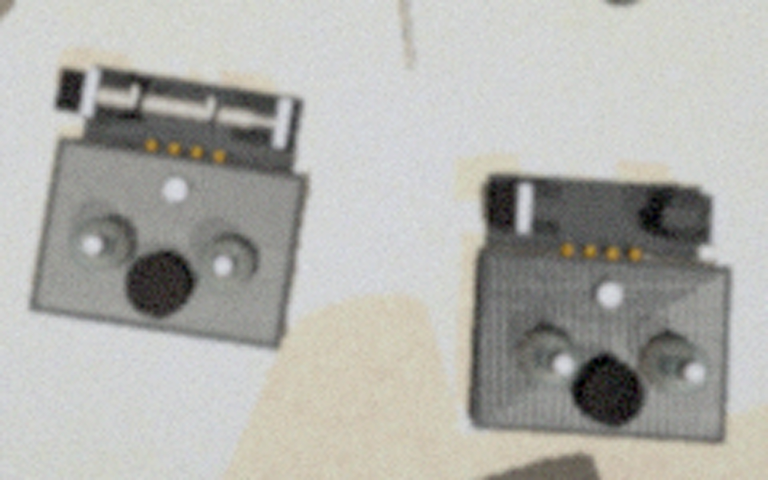

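Emit:
send_rows([
  {"travel":[0,0,-25],"delta_rot":[0,0,7.6],"fingers":-1},
  {"travel":[0,0,-25],"delta_rot":[0,0,7.6],"fingers":-1},
  {"travel":[0,0,-25],"delta_rot":[0,0,7.6],"fingers":-1},
])

```text
clock: 1.72
eef_pos: [187.9, -516.8, 300.3]
eef_rot: [-3.142, 0.0, -0.053]
wrist_force: [0.2, -0.3, -0.7]
finger_gap: 93.8
```

Run:
```python
from h import *
s=manip.read_state();print(s['eef_pos'],s['eef_rot'],s['clock']); plan([525,-169,250],np.radians(-2.8))
```

```text
[ 187.94506165 -516.81735743  300.27087898] [-3.14157789e+00  2.29490160e-05 -5.34967383e-02] 1.725
tool shift [ 318.  -365.3   50.3] rows 10 each [ 31.8 -36.5   5. ] rot [-0.    0.   -0.27]
```

Emit:
send_rows([
  {"travel":[31.8,-36.5,5],"delta_rot":[0,0,0],"fingers":-1},
  {"travel":[31.8,-36.5,5],"delta_rot":[0,0,0],"fingers":-1},
  {"travel":[31.8,-36.5,5],"delta_rot":[0,0,0],"fingers":-1},
  {"travel":[31.8,-36.5,5],"delta_rot":[0,0,0],"fingers":-1},
  {"travel":[31.8,-36.5,5],"delta_rot":[0,0,0],"fingers":-1},
  {"travel":[31.8,-36.5,5],"delta_rot":[0,0,0],"fingers":-1},
  {"travel":[31.8,-36.5,5],"delta_rot":[0,0,0],"fingers":-1},
  {"travel":[31.8,-36.5,5],"delta_rot":[0,0,0],"fingers":-1},
  {"travel":[31.8,-36.5,5],"delta_rot":[0,0,0],"fingers":-1},
  {"travel":[31.8,-36.5,5],"delta_rot":[0,0,0],"fingers":-1},
  {"travel":[0,0,0],"delta_rot":[0,0,0],"fingers":-1},
  {"travel":[0,0,0],"delta_rot":[0,0,0],"fingers":-1},
])

```text
clock: 3.22
eef_pos: [523.2, -168.2, 249.4]
eef_rot: [3.142, 0.0, -0.049]
wrist_force: [0.4, 0.6, -0.1]
finger_gap: 94.1
```

Run:
```python
from h import *
c=snap('wrist','wb.png'); W=cloud(c); np.savez('wb.npz',W=W,col=c['color'])
for t in ['amp_b','hinge_b']:
    for d in tip_of(t,'wrist')[:3]: print(t,tw(c,d['at']).round(1),round(d['confidence'],2))
print(manip.read_state()['eef_pos'])
```

```text
amp_b [ 526.5 -169.4   -3.3] 0.89
amp_b [600.8 190.7  -1.6] 0.85
hinge_b [ 520.7 -171.1   99. ] 0.69
[ 523.02805974 -168.80547932  249.75919306]
```

View pics/wb.png

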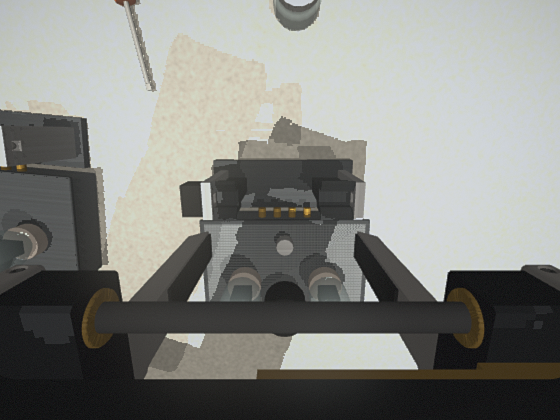

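Run:
```python
from h import *
W=np.load('wb.npz')['W']; P=W.reshape(-1,3); ok=np.isfinite(P).all(1)
P=P[ok]
# chassis top
m=(abs(P[:,2]-60)<4)&(np.hypot(P[:,0]-415,P[:,1]+168)<160); print('z',np.median(P[m,2]),cv2.minAreaRect(P[m,:2].astype(np.float32)))
yaw=np.radians(-2.8); o=np.array([522,-169])
Q=(P[:,:2]-o)@np.array([[np.cos(yaw),-np.sin(yaw)],[np.sin(yaw),np.cos(yaw)]])
m=(abs(Q[:,0])<40)&(abs(Q[:,1])<130)&(P[:,2]>90)&(P[:,2]<125)
q=Q[m];z=P[m,2]
print(np.histogram(z,bins=np.arange(90,126,2)))
for lo,hi in [(112,117),(110,113),(95,110)]:
    k=(z>lo)&(z<hi); print(lo,k.sum()); 
    print(np.histogram(q[k,1],bins=np.arange(-125,126,5))[0]); print(np.histogram(q[k,0],bins=np.arange(-40,41,4))[0])
im=np.full((420,560),np.nan)
H=np.zeros((65,150),np.float32)
mm=(abs(Q[:,0])<=60)&(abs(Q[:,1])<=148)
for (x,y),zz in zip(Q[mm],P[mm,2]):
    i,j=int((60-x)/2),int((148-y)/2); H[i,j]=max(H[i,j],zz)
cv2.imwrite('pics/hb.png',cv2.resize(cv2.applyColorMap(np.clip(H/130*255,0,255).astype(np.uint8),cv2.COLORMAP_JET),None,fx=5,fy=5,interpolation=cv2.INTER_NEAREST))
```

```text
z 58.89140947089689 ((458.3628845214844, -168.25399780273438), (215.51608276367188, 171.91087341308594), 87.37821197509766)
(array([ 677,  114,   61,   33,   35,   28,  104,  240,  233,  273,  624,
       1364,   54,    0,    0,    0,    0]), array([ 90,  92,  94,  96,  98, 100, 102, 104, 106, 108, 110, 112, 114,
       116, 118, 120, 122, 124]))
112 1418
[  0   0   0   0   0   0   0  10 164 166  23  18  17  19  19  18  18   0
   0   0   0   0   0   0   0   0   0   0   0   0   0   0   0   0   2  20
  16  14  22  32 150 149 126 127 126 120  42   0   0   0]
[  0   0   0   0   0  77 166 131 136 118 132 132 137 123 122 144   0   0
   0   0]
110 1500
[  0   0   0   0   0   0   0  10  95 120  42  51  49  43  46  47  42   0
   0   0   0   0   0   0   0   0   0   0   0   0   0   0   0   0   4  41
  42  48  44  69 127 126 110 104 100 106  34   0   0   0]
[  0   0   0   0   0 107 235 100 111  93  98 111 117 100 201 227   0   0
   0   0]
95 972
[ 0  0  0  0  0  0  0  1  8 62 65 58 59 60 62 65 82  0  0  0  0  0  0  0
  0  0  0  0  0  0  0  0  0  0 26 69 69 63 69 99 10  9  6  9  9  9  3  0
  0  0]
[  0   0   0   0   0   4  69 276 175  16   8  12  50 186 124  52   0   0
   0   0]
```

View pics/hb.png

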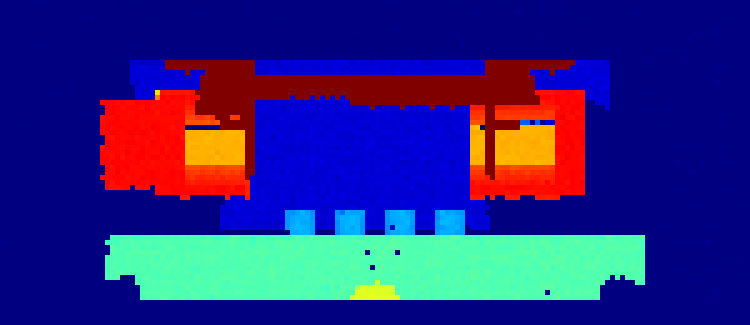

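```bash
cat > fitb.py <<'E'
from h import *
def amp(W,o,yaw):
    P=W.reshape(-1,3);P=P[np.isfinite(P).all(1)]
    c,s=np.cos(yaw),np.sin(yaw); Q=(P[:,:2]-o)@np.array([[c,-s],[s,c]]); return np.c_[Q,P[:,2]]
def edges(v,lo,hi,b=0.5):
    h,e=np.histogram(v,bins=np.arange(lo,hi,b)); h=np.convolve(h,np.ones(4)/4,'same'); t=np.median(h[h>0])/2
    k=np.where(h>t)[0]; return e[k[0]],e[k[-1]+1]
def report(Q):
    top=lambda y0,y1,z0,z1,x0=-40,x1=40: Q[(Q[:,1]>y0)&(Q[:,1]<y1)&(Q[:,2]>z0)&(Q[:,2]<z1)&(Q[:,0]>x0)&(Q[:,0]<x1)]
    a=top(-100,-20,100,120); b=top(20,140,100,120)
    print('-y block y',edges(a[:,1],-100,-20),'+y block y',edges(b[:,1],20,140))
    a=top(-100,-20,112,120,-8,10); b=top(20,140,112,120,-8,10)
    print('-y plate y',edges(a[:,1],-100,-20),'+y plate+box y',edges(b[:,1],20,140))
    a=top(-72,-45,109,120); b=top(55,72,109,120)
    print('saddle x ext -y',edges(a[:,0],-40,40),'+y',edges(b[:,0],-40,40))
    a=top(-100,-77,109,120); b=top(78,85,109,120)
    print('plate x ext -y',edges(a[:,0],-40,40),'+y',edges(b[:,0],-40,40))
    a=top(-70,-45,85,93); b=top(55,70,85,93)
    print('floor x -y',edges(a[:,0],-40,40),'+y',edges(b[:,0],-40,40),np.median(a[:,2]),np.median(b[:,2]))
E
python3 - <<'E'
from fitb import *
Q=amp(np.load('wb.npz')['W'],np.array([522,-169]),np.radians(-2.7))
report(Q)
k=Q[(abs(Q[:,2]-59)<4)&(Q[:,0]<-30)]
print('chassis y',edges(k[:,1],-130,130),'x front',edges(k[abs(k[:,1])>80][:,0],-200,0))
for lo,hi in [(-70,-60),(-150,-120)]:
    kk=k[(k[:,0]>lo)&(k[:,0]<hi)]; print(lo,edges(kk[:,1],-130,130))
E
```

```text
-y block y (np.float64(-85.5), np.float64(-39.5)) +y block y (np.float64(49.5), np.float64(107.0))
-y plate y (np.float64(-85.0), np.float64(-74.5)) +y plate+box y (np.float64(74.5), np.float64(107.0))
saddle x ext -y (np.float64(-18.5), np.float64(24.0)) +y (np.float64(-18.5), np.float64(24.0))
plate x ext -y (np.float64(-18.0), np.float64(23.5)) +y (np.float64(-17.0), np.float64(22.5))
floor x -y (np.float64(-8.0), np.float64(8.5)) +y (np.float64(-8.0), np.float64(8.5)) 90.90494309681262 90.82971806571868
chassis y (np.float64(-109.0), np.float64(105.0)) x front (np.float64(-148.0), np.float64(-29.5))
-70 (np.float64(-91.5), np.float64(91.5))
-150 (np.float64(-110.0), np.float64(106.0))
```

Run:
```python
from h import *
plan([606,190,250],np.radians(-8.1))
```

```text
tool shift [ 6.480e+01 -3.625e+02 -3.000e-01] rows 8 each [  8.1 -45.3  -0. ] rot [ 0.01 -0.02  5.21]
```

Emit:
send_rows([
  {"travel":[8.1,-45.3,0],"delta_rot":[0,0,0],"fingers":-1},
  {"travel":[8.1,-45.3,0],"delta_rot":[0,0,0],"fingers":-1},
  {"travel":[8.1,-45.3,0],"delta_rot":[0,0,0],"fingers":-1},
  {"travel":[8.1,-45.3,0],"delta_rot":[0,0,0],"fingers":-1},
  {"travel":[8.1,-45.3,0],"delta_rot":[0,0,0],"fingers":-1},
  {"travel":[8.1,-45.3,0],"delta_rot":[0,0,0],"fingers":-1},
  {"travel":[8.1,-45.3,0],"delta_rot":[0,0,0],"fingers":-1},
  {"travel":[8.1,-45.3,0],"delta_rot":[0,0,5.2],"fingers":-1},
  {"travel":[0,0,0],"delta_rot":[0,0,0],"fingers":-1},
  {"travel":[0,0,0],"delta_rot":[0,0,0],"fingers":-1},
])

```text
clock: 4.62
eef_pos: [606.1, 189.8, 249.5]
eef_rot: [3.141, -0.0, -0.14]
wrist_force: [0.0, -0.4, 0.2]
finger_gap: 94.2
```

Run:
```python
from fitb import *
print(manip.read_state()['eef_pos'],manip.read_state()['eef_rot'],manip.read_state()['clock'])
c=snap('wrist','wa.png'); W=cloud(c); np.savez('wa.npz',W=W,col=c['color'])
for t in ['guard','fixed_tab','sliding_tab','hinge_a']:
    for d in tip_of(t,'wrist')[:3]: print(t,tw(c,d['at']).round(1),round(d['confidence'],2))
P=W.reshape(-1,3);P=P[np.isfinite(P).all(1)]
m=(abs(P[:,2]-59)<4)&(np.hypot(P[:,0]-500,P[:,1]-203)<160); print(cv2.minAreaRect(P[m,:2].astype(np.float32)))
Q=amp(W,np.array([605,190]),np.radians(-8.0)); report(Q)
k=Q[(Q[:,2]>125)&(abs(Q[:,0])<40)&(abs(Q[:,1])<90)]
print(np.histogram(k[:,2],bins=np.arange(124,160,2)))
k=Q[(Q[:,2]>142)&(abs(Q[:,0])<40)&(abs(Q[:,1])<90)]
for s in (-1,1):
    q=k[k[:,1]*s>0]; print(len(q),np.median(q[:,2]),edges(q[:,0],-40,40),edges(q[:,1],-90,90), cv2.minAreaRect(q[:,:2].astype(np.float32)))
g=Q[(Q[:,2]>104)&(Q[:,2]<112)&(abs(Q[:,0])<9)&(abs(Q[:,1])<45)]
# barrel ridge
for y in (-20,0,20): 
    q=g[abs(g[:,1]-y)<6]; print(y,len(q),q[:,2].max() if len(q) else 0,edges(q[:,0],-20,20) if len(q) else 0)
```

```text
[606.06670942 189.75109489 249.51089321] [ 3.14139984e+00 -1.38698983e-05 -1.39986213e-01] 4.625
guard [660.1 407.8  69.3] 0.97
guard [606.3 201.4 104.3] 0.89
guard [604.9 164.  134.5] 0.59
fixed_tab [689.6 388.2 100.3] 0.79
fixed_tab [611.5 228.9 128.8] 0.69
fixed_tab [608.  193.2  93.6] 0.15
sliding_tab [605.1 188.7  -1.3] 0.66
sliding_tab [636.7 429.7  96.3] 0.62
sliding_tab [603.9 168.5 132.7] 0.56
hinge_a [606.5 194.   95.8] 0.83
((541.2973022460938, 198.44903564453125), (216.21786499023438, 170.2512969970703), 81.95658111572266)
-y block y (np.float64(-85.0), np.float64(-32.0)) +y block y (np.float64(36.5), np.float64(107.0))
-y plate y (np.float64(-85.0), np.float64(-74.5)) +y plate+box y (np.float64(37.0), np.float64(107.0))
saddle x ext -y (np.float64(-19.5), np.float64(22.0)) +y (np.float64(-19.5), np.float64(22.0))
plate x ext -y (np.float64(-19.0), np.float64(21.5)) +y (np.float64(-19.0), np.float64(21.5))
  return _methods._mean(a, axis=axis, dtype=dtype,
  ret = ret.dtype.type(ret / rcount)
Traceback (most recent call last):
  File "fitb.py", line 19, in report
    print('floor x -y',edges(a[:,0],-40,40),'+y',edges(b[:,0],-40,40),np.median(a[:,2]),np.median(b[:,2]))
                                                 ~~~~~^^^^^^^^^^^^^^^
  File "fitb.py", line 7, in edges
    k=np.where(h>t)[0]; return e[k[0]],e[k[-1]+1]
                                 ~^^^
IndexError: index 0 is out of bounds for axis 0 with size 0
```

View pics/wa.png

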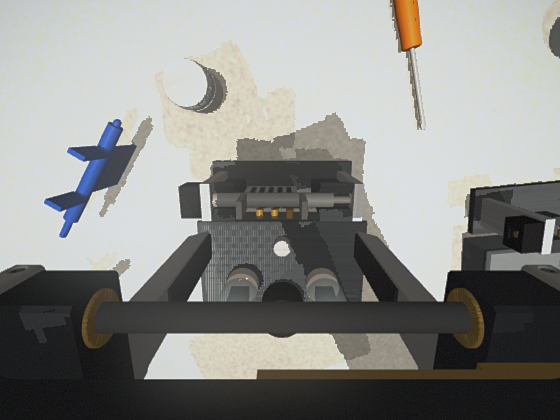

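Run:
```python
from fitb import *
Q=amp(np.load('wa.npz')['W'],np.array([605,190]),np.radians(-8.05))
k=Q[(Q[:,2]>118)&(abs(Q[:,0])<40)&(abs(Q[:,1])<90)]
print(np.histogram(k[:,2],bins=np.arange(116,160,2)))
for s in (-1,1):
    q=k[(k[:,1]*s>-5)&(k[:,2]>141)]; print(len(q),np.median(q[:,2]),edges(q[:,0],-40,40),edges(q[:,1],-90,90))
g=Q[(Q[:,2]>100)&(Q[:,2]<112)&(abs(Q[:,0])<14)&(abs(Q[:,1])<45)]
for y in (-10,10,30):
    q=g[abs(g[:,1]-y)<6]; print(y,len(q),np.percentile(q[:,2],98),edges(q[:,0],-20,20))
plan([606.25+10*np.sin(np.radians(8.05)),189.8+10*np.cos(np.radians(8.05)),130],np.radians(-8.05))
```

```text
(array([  0,  10,   5,  11,   6,  21,   9,  19,  11,   9,   9,  12,  16,
        57, 187,   6,   0,   0,   0,   0,   0]), array([116, 118, 120, 122, 124, 126, 128, 130, 132, 134, 136, 138, 140,
       142, 144, 146, 148, 150, 152, 154, 156, 158]))
37192 350.36394923713044 (np.float64(-7.5), np.float64(36.0)) (np.float64(-66.0), np.float64(5.0))
36403 349.63769279876857 (np.float64(-2.5), np.float64(35.5)) (np.float64(-5.0), np.float64(73.0))
-10 153 107.6875948850032 (np.float64(-6.0), np.float64(9.0))
10 152 107.89664214120953 (np.float64(-6.0), np.float64(9.0))
30 158 107.44915535345733 (np.float64(-6.0), np.float64(9.5))
tool shift [ 1.000e-01 -9.900e+00  1.198e+02] rows 3 each [ 0.  -3.3 39.9] rot [-0.01 -0.02 -0.02]
```

Run:
```python
from fitb import *
plan([607.75,199.45,138],np.radians(-8.05),28)
```

```text
tool shift [  0.2  -9.7 111.8] rows 5 each [ 0.  -1.9 22.4] rot [-0.01 -0.02 -0.02]
```

Emit:
send_rows([
  {"travel":[0.2,-5,22],"delta_rot":[0,0,0],"fingers":-1},
  {"travel":[0,-4.7,22],"delta_rot":[0,0,0],"fingers":-1},
  {"travel":[0,0,22],"delta_rot":[0,0,0],"fingers":-1},
  {"travel":[0,0,22],"delta_rot":[0,0,0],"fingers":-1},
  {"travel":[0,0,23.8],"delta_rot":[0,0,0],"fingers":-1},
  {"travel":[0,0,0],"delta_rot":[0,0,0],"fingers":-1},
  {"travel":[0,0,0],"delta_rot":[0,0,0],"fingers":-0.55},
  {"travel":[0,0,0],"delta_rot":[0,0,0],"fingers":-0.55},
  {"travel":[0,0,0],"delta_rot":[0,0,0],"fingers":-0.55},
], grip_force=25)

```text
clock: 6.0
eef_pos: [607.8, 200.4, 138.3]
eef_rot: [-3.141, -0.001, -0.14]
wrist_force: [-0.5, 0.1, -0.2]
finger_gap: 72.8
```

Run:
```python
from fitb import *
s=manip.read_state();print(s)
c=snap('wrist','wp.png')
```

```text
{'clock': 6.0, 'joints': array([2.61342521e-01, 5.73889375e-01, 1.33608819e+00, 8.15833038e-06,
       1.23066776e+00, 1.97203263e+00]), 'qd': array([ 0.00016448,  0.00137512,  0.00472722,  0.0001739 , -0.0006127 ,
        0.00040899]), 'effort': array([-3.93763441e-02, -6.70734930e+01, -3.42219722e+01, -1.43782495e-02,
       -6.87855855e-02, -1.05206898e-03]), 'eef_pos': array([607.78150501, 200.44546574, 138.34665851]), 'eef_rot': array([-3.14121559e+00, -8.69079804e-04, -1.39896661e-01]), 'wrist_force': array([-0.45006781,  0.10203798, -0.17575076]), 'moment': array([ 0.06582325, -0.00589659,  0.01217144]), 'finger_gap': 72.7663234784323}
```

View pics/wp.png

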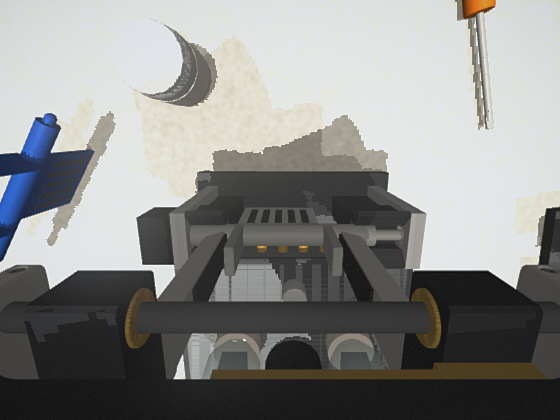

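Emit:
send_rows([
  {"travel":[0,0,0],"delta_rot":[0,0,0],"fingers":-0.45},
  {"travel":[0,0,0],"delta_rot":[0,0,0],"fingers":-0.4},
  {"travel":[0,0,0],"delta_rot":[0,0,0],"fingers":-0.35},
  {"travel":[0,0,0],"delta_rot":[0,0,0],"fingers":-0.3},
  {"travel":[0,0,0],"delta_rot":[0,0,0],"fingers":-0.3},
])

```text
clock: 6.68
eef_pos: [607.6, 200.7, 137.8]
eef_rot: [-3.141, -0.0, -0.14]
wrist_force: [0.5, 4.3, 2.0]
finger_gap: 61.1
```

Run:
```python
from fitb import *
s=manip.read_state();print(s['eef_pos'],s['wrist_force'],s['moment'])
c=snap('wrist'); Q=amp(cloud(c),np.array([605,190]),np.radians(-8.05))
k=Q[(Q[:,2]>138)&(Q[:,2]<149)&(abs(Q[:,0])<40)&(abs(Q[:,1])<90)]
print(np.histogram(k[:,1],bins=np.arange(-60,80,4)))
```

```text
[607.6401371  200.65083826 137.78713981] [0.45680937 4.30012021 2.03741739] [ 0.8401605  -0.04957877 -0.02403639]
(array([  0,   0,   0,   0,   0,   0,   5,  54,  53, 125, 227, 130,   0,
         0,   0,   0,   0,   0,   0,   0,   0,   0,   0, 122, 223, 132,
        50,  54,   8,   0,   0,   0,   0,   0]), array([-60, -56, -52, -48, -44, -40, -36, -32, -28, -24, -20, -16, -12,
        -8,  -4,   0,   4,   8,  12,  16,  20,  24,  28,  32,  36,  40,
        44,  48,  52,  56,  60,  64,  68,  72,  76]))
```

Emit:
send_rows([
  {"travel":[0,0,0],"delta_rot":[0,0,0],"fingers":-0.22},
  {"travel":[0,0,0],"delta_rot":[0,0,0],"fingers":-0.14},
  {"travel":[0,0,0],"delta_rot":[0,0,0],"fingers":-0.06},
  {"travel":[0,0,0],"delta_rot":[0,0,0],"fingers":-0.06},
])

```text
clock: 7.22
eef_pos: [607.7, 200.5, 137.8]
eef_rot: [-3.141, -0.0, -0.14]
wrist_force: [1.6, 5.5, 3.6]
finger_gap: 50.1
```

Emit:
send_rows([
  {"travel":[0,0,0],"delta_rot":[0,0,0],"fingers":0.02},
  {"travel":[0,0,0],"delta_rot":[0,0,0],"fingers":0.1},
  {"travel":[0,0,0],"delta_rot":[0,0,0],"fingers":0.18},
  {"travel":[0,0,0],"delta_rot":[0,0,0],"fingers":0.3},
  {"travel":[0,0,0],"delta_rot":[0,0,0],"fingers":0.3},
], grip_force=30)

```text
clock: 7.85
eef_pos: [607.7, 200.5, 137.9]
eef_rot: [-3.142, -0.0, -0.14]
wrist_force: [0.2, 5.3, 4.4]
finger_gap: 39.5
```

```bash
cat >> fitb.py <<'E'
def tabs(c,o,yaw,zmin=138,zmax=149):
    Q=amp(cloud(c),np.array(o),np.radians(yaw))
    k=Q[(Q[:,2]>zmin)&(Q[:,2]<zmax)&(abs(Q[:,0])<10)&(abs(Q[:,1])<90)]
    print(np.histogram(k[:,1],bins=np.arange(-40,60,3)))
    return Q
E
python3 - <<'E'
from fitb import *
s=manip.read_state();print(s['eef_pos'],s['wrist_force'],s['moment'])
c=snap('wrist','wc.png'); Q=tabs(c,(606.2,189.8),-8.05)
g=Q[(Q[:,2]>98)&(Q[:,2]<112)&(abs(Q[:,0])<10)&(Q[:,1]>-90)&(Q[:,1]<90)]
for y in range(-75,80,5):
    q=g[abs(g[:,1]-y)<2.5]
    if len(q): print(y,len(q),np.percentile(q[:,2],95).round(1),end=' | ')
E
```

```text
[607.65958544 200.46387416 137.85118754] [0.20843711 5.2634322  4.38529667] [ 0.70037401 -0.06139803 -0.02062046]
(array([  0,   0,   0,   0,   0,   0,  34,  39,  40,  46, 187, 190,   6,
         0,   0,   0,   0,   0,   0,   0,   0, 143, 174, 105,  38,  38,
        42,   6,   0,   0,   0,   0,   0]), array([-40, -37, -34, -31, -28, -25, -22, -19, -16, -13, -10,  -7,  -4,
        -1,   2,   5,   8,  11,  14,  17,  20,  23,  26,  29,  32,  35,
        38,  41,  44,  47,  50,  53,  56,  59]))
-75 197 111.8 | -70 77 107.0 | -65 176 107.4 | -60 179 107.3 | -55 171 107.2 | -50 171 107.3 | -45 172 107.4 | -40 176 107.1 | -35 155 107.1 | -30 150 107.2 | -25 94 106.8 | -20 74 106.4 | -15 57 105.5 | -10 43 110.3 | -5 87 111.2 | 0 156 107.4 | 5 170 107.2 | 10 153 107.1 | 15 154 107.1 | 20 154 107.3 | 25 88 111.6 | 30 42 108.9 | 35 61 105.7 | 40 73 106.1 | 45 93 107.0 | 50 161 107.2 | 55 173 107.1 | 60 129 107.2 | 65 86 104.4 | 70 23 105.2 | 75 155 111.8 |
```

View pics/wc.png

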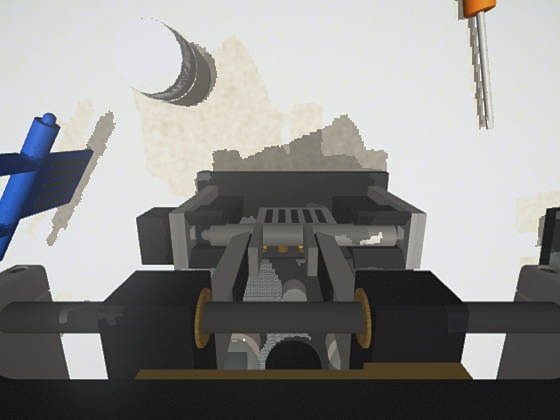

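Emit:
send_rows([
  {"travel":[0,0,-1],"delta_rot":[0,0,0],"fingers":0.3},
  {"travel":[0,0,-2],"delta_rot":[0,0,0],"fingers":0.3},
  {"travel":[0,0,-4],"delta_rot":[0,0,0],"fingers":0.3},
  {"travel":[0,0,-8],"delta_rot":[0,0,0],"fingers":0.3},
  {"travel":[0,0,-10],"delta_rot":[0,0,0],"fingers":0.3},
  {"travel":[0,0,-15],"delta_rot":[0,0,0],"fingers":0.3},
  {"travel":[0,0,0],"delta_rot":[0,0,0],"fingers":0.3},
  {"travel":[0,0,0],"delta_rot":[0,0,0],"fingers":0.3},
])

```text
clock: 8.9
eef_pos: [607.5, 200.4, 177.5]
eef_rot: [3.141, 0.0, -0.14]
wrist_force: [0.5, -0.6, -4.3]
finger_gap: 39.4
```

Emit:
send_rows([
  {"travel":[0,0,-20],"delta_rot":[0,0,0],"fingers":0.3},
  {"travel":[0,0,-25],"delta_rot":[0,0,0],"fingers":0.3},
  {"travel":[0,0,-25],"delta_rot":[0,0,0],"fingers":0.3},
  {"travel":[0,0,-20],"delta_rot":[0,0,0],"fingers":0.3},
  {"travel":[0,0,0],"delta_rot":[0,0,-5.3],"fingers":0.3},
  {"travel":[0,0,0],"delta_rot":[0,0,0],"fingers":0.3},
])

```text
clock: 9.65
eef_pos: [607.4, 200.4, 267.1]
eef_rot: [3.141, 0.001, -0.048]
wrist_force: [-0.7, 0.5, -3.8]
finger_gap: 39.7
```

Run:
```python
from fitb import *
s=manip.read_state();print(s['eef_pos'],s['eef_rot'],s['wrist_force'],s['finger_gap'])
plan([525,-159.1,268],np.radians(-2.75),30)
c=snap('wrist','wd.png')
yaw=np.degrees(s['eef_rot'][2]);z0=s['eef_pos'][2]-38
Q=tabs(c,s['eef_pos'][:2],yaw,z0+38,z0+49)
g=Q[(abs(Q[:,2]-z0-4)<10)&(abs(Q[:,0])<15)&(abs(Q[:,1])<110)]
for y in range(-110,80,5):
    q=g[abs(g[:,1]-y)<2.5]
    if len(q): print(y,len(q),(np.percentile(q[:,2],95)-z0).round(1),np.median(q[q[:,2]>np.percentile(q[:,2],80)][:,0]).round(1),end=' | ')
print(edges(g[:,1],-110,90))
```

```text
[607.43854717 200.38131172 267.0813148 ] [ 3.14132113e+00  8.81045352e-04 -4.78177153e-02] [-0.71026247  0.5490866  -3.78172042] 39.66433548041196
tool shift [-65.2 363.   -0.8] rows 13 each [-5.  27.9 -0.1] rot [0.02 0.05 0.01]
(array([  0,   0,  18,  40,  39,  42, 137, 170,  99,   0,   0,   0,   0,
         0,   0,   0,   0,  82, 173, 147,  46,  40,  41,  24,   0,   0,
         0,   0,   0,   0,   0,   0,   0]), array([-40, -37, -34, -31, -28, -25, -22, -19, -16, -13, -10,  -7,  -4,
        -1,   2,   5,   8,  11,  14,  17,  20,  23,  26,  29,  32,  35,
        38,  41,  44,  47,  50,  53,  56,  59]))
-80 75 7.2 -0.3 | -75 152 7.1 -0.2 | -70 157 7.3 -0.0 | -65 156 7.3 -0.4 | -60 156 7.2 -0.3 | -55 157 7.3 0.6 | -50 160 7.1 1.1 | -45 153 7.3 -0.0 | -40 146 7.1 -0.2 | -35 90 7.1 2.5 | -30 72 6.1 3.9 | -25 59 6.1 4.5 | -20 41 12.9 8.5 | -15 112 12.8 1.3 | -10 158 7.2 -0.1 | -5 169 7.3 0.3 | 0 153 7.3 -0.2 | 5 153 7.3 -0.1 | 10 153 7.4 -0.2 | 15 82 13.0 -3.0 | 20 49 10.5 8.4 | 25 59 5.6 4.5 | 30 75 6.4 3.7 | 35 104 7.1 1.2 | 40 157 7.4 -0.6 | 45 158 7.5 0.6 | 50 101 7.2 -0.2 | 55 64 3.1 0.5 | 60 1 -0.2 nan | (np.float64(-80.0), np.float64(54.5))
  return _methods._mean(a, axis=axis, dtype=dtype,
  ret = ret.dtype.type(ret / rcount)
```

Emit:
send_rows([
  {"travel":[-3,14,0],"delta_rot":[0,0,0],"fingers":0.3},
  {"travel":[-5,28,0],"delta_rot":[0,0,0],"fingers":0.3},
  {"travel":[-5,28,0],"delta_rot":[0,0,0],"fingers":0.3},
  {"travel":[-5,28,0],"delta_rot":[0,0,0],"fingers":0.3},
  {"travel":[-5,28,0],"delta_rot":[0,0,0],"fingers":0.3},
  {"travel":[-5,28,0],"delta_rot":[0,0,0],"fingers":0.3},
  {"travel":[-5,28,0],"delta_rot":[0,0,0],"fingers":0.3},
  {"travel":[-5,28,0],"delta_rot":[0,0,0],"fingers":0.3},
  {"travel":[-5,28,0],"delta_rot":[0,0,0],"fingers":0.3},
  {"travel":[-5,28,0],"delta_rot":[0,0,0],"fingers":0.3},
  {"travel":[-5,28,0],"delta_rot":[0,0,0],"fingers":0.3},
  {"travel":[-5,28,0],"delta_rot":[0,0,0],"fingers":0.3},
  {"travel":[-5,28,0],"delta_rot":[0,0,0],"fingers":0.3},
  {"travel":[-2,12,0],"delta_rot":[0,0,0],"fingers":0.3},
  {"travel":[0,0,0],"delta_rot":[0,0,0],"fingers":0.3},
  {"travel":[0,0,0],"delta_rot":[0,0,0],"fingers":0.3},
])

```text
clock: 11.7
eef_pos: [525.6, -157.4, 267.6]
eef_rot: [-3.141, 0.0, -0.047]
wrist_force: [-1.2, 0.0, -4.9]
finger_gap: 39.2
```

Run:
```python
from fitb import *
s=manip.read_state();print(s['eef_pos'],s['eef_rot'],s['wrist_force'],s['finger_gap'],s['clock'])
c=snap('wrist','we.png');np.savez('we.npz',W=cloud(c))
Q=amp(cloud(c),np.array([522,-169]),np.radians(-2.75))
for n,(y0,y1) in dict(m=(-100,-20),p=(20,140)).items():
    a=Q[(Q[:,1]>y0)&(Q[:,1]<y1)&(Q[:,2]>107)&(Q[:,2]<118)&(abs(Q[:,0]-2)<40)]
    print(n,len(a),edges(a[:,1],y0,y1) if len(a) else 0,edges(a[:,0],-40,40) if len(a) else 0)
plan([525.1,-158.6,190],np.radians(-2.75),20)
```

```text
[ 525.56951705 -157.42896826  267.63174   ] [-3.14140710e+00  2.67232677e-05 -4.70871539e-02] [-1.22809195  0.00822462 -4.87647809] 39.24267872761312 11.7
m 855 (np.float64(-85.5), np.float64(-40.0)) (np.float64(-18.5), np.float64(24.5))
p 1330 (np.float64(50.0), np.float64(107.0)) (np.float64(-18.0), np.float64(23.5))
tool shift [-0.5  1.3 77.6] rows 4 each [-0.1  0.3 19.4] rot [-0.01  0.    0.07]
```

Emit:
send_rows([
  {"travel":[-0.5,1.3,20],"delta_rot":[0,0,0.1],"fingers":0.3},
  {"travel":[0,0,25],"delta_rot":[0,0,0],"fingers":0.3},
  {"travel":[0,0,25],"delta_rot":[0,0,0],"fingers":0.3},
  {"travel":[0,0,20],"delta_rot":[0,0,0],"fingers":0.3},
  {"travel":[0,0,12],"delta_rot":[0,0,0],"fingers":0.3},
  {"travel":[0,0,0],"delta_rot":[0,0,0],"fingers":0.3},
  {"travel":[0,0,0],"delta_rot":[0,0,0],"fingers":0.3},
])

```text
clock: 12.62
eef_pos: [525.3, -159.3, 166.5]
eef_rot: [3.141, -0.001, -0.049]
wrist_force: [0.3, -0.3, -3.3]
finger_gap: 39.7
```

Run:
```python
from fitb import *
s=manip.read_state();print(s['eef_pos'],s['eef_rot'],s['wrist_force'],s['finger_gap'],s['clock'])
c=snap('wrist','wf.png');np.savez('wf.npz',W=cloud(c))
Q=amp(cloud(c),np.array([522,-169]),np.radians(-2.75))
for n,(y0,y1) in dict(m=(-100,-20),p=(20,140)).items():
    a=Q[(Q[:,1]>y0)&(Q[:,1]<y1)&(Q[:,2]>110)&(Q[:,2]<117)&(abs(Q[:,0]-2)<40)]
    print(n,len(a),edges(a[:,1],y0,y1),edges(a[:,0],-40,40))
z0=s['eef_pos'][2]-38
g=Q[(abs(Q[:,2]-z0-4)<6)&(abs(Q[:,0]-2.75)<12)&(abs(Q[:,1])<110)]
for y in (-65,-60,-50,45,55,60):
    q=g[abs(g[:,1]-y)<2.5]
    if len(q)>5: print(y,len(q),(np.percentile(q[:,2],95)-z0).round(1),edges(q[:,0],-20,20))
print(edges(g[:,1],-110,90)); plan([525.1,-158.6,138.3],np.radians(-2.75),3)
```

```text
[ 525.34357377 -159.34980804  166.52336033] [ 3.14121823e+00 -1.21267178e-03 -4.89233411e-02] [ 0.32307733 -0.28315267 -3.31988571] 39.70014733201809 12.625
m 1224 (np.float64(-85.5), np.float64(-39.5)) (np.float64(-19.0), np.float64(24.5))
p 2295 (np.float64(74.0), np.float64(107.0)) (np.float64(-17.5), np.float64(23.5))
-65 153 7.2 (np.float64(-3.5), np.float64(11.5))
-60 159 7.1 (np.float64(-3.0), np.float64(11.5))
-50 154 7.3 (np.float64(-3.5), np.float64(11.5))
45 107 7.4 (np.float64(1.5), np.float64(11.5))
55 155 7.5 (np.float64(-3.0), np.float64(11.5))
60 97 7.3 (np.float64(-3.0), np.float64(11.5))
(np.float64(-70.0), np.float64(64.5))
tool shift [-0.3 -0.8 28.3] rows 10 each [-0.  -0.1  2.8] rot [ 0.02 -0.08 -0.06]
```

View pics/wf.png

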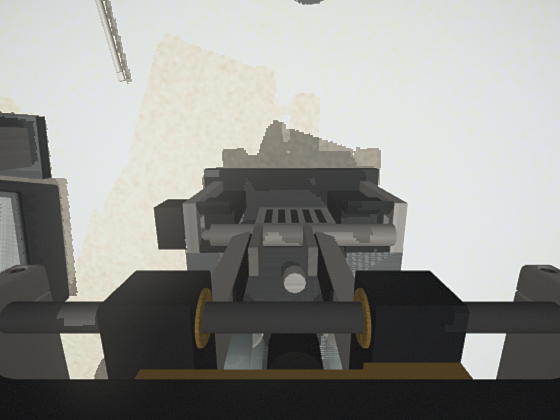

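Emit:
send_rows([
  {"travel":[-0.7,0,6],"delta_rot":[0,0,0],"fingers":0.3},
  {"travel":[0,0,5],"delta_rot":[0,0,0],"fingers":0.3},
  {"travel":[0,0,4],"delta_rot":[0,0,0],"fingers":0.3},
  {"travel":[0,0,4],"delta_rot":[0,0,0],"fingers":0.3},
  {"travel":[0,0,3],"delta_rot":[0,0,0],"fingers":0.3},
  {"travel":[0,0,2],"delta_rot":[0,0,0],"fingers":0.3},
  {"travel":[0,0,0],"delta_rot":[0,0,0],"fingers":0.3},
])

```text
clock: 13.55
eef_pos: [524.3, -159.3, 141.6]
eef_rot: [-3.142, -0.0, -0.049]
wrist_force: [0.5, -0.9, -4.4]
finger_gap: 39.5
```

Emit:
send_rows([
  {"travel":[0,0,1.2],"delta_rot":[0,0,0],"fingers":0.3},
  {"travel":[0,0,1.2],"delta_rot":[0,0,0],"fingers":0.3},
  {"travel":[0,0,0.6],"delta_rot":[0,0,0],"fingers":0.3},
  {"travel":[0,0,0],"delta_rot":[0,0,0],"fingers":0.3},
])

```text
clock: 14.05
eef_pos: [524.2, -159.3, 138.6]
eef_rot: [-3.142, 0.0, -0.049]
wrist_force: [0.3, 0.6, -4.9]
finger_gap: 39.6
```

Emit:
send_rows([
  {"travel":[0,0,0.5],"delta_rot":[0,0,0],"fingers":0.3},
  {"travel":[0,0,0.5],"delta_rot":[0,0,0],"fingers":0.3},
  {"travel":[0,0,0],"delta_rot":[0,0,0],"fingers":0.3},
])

```text
clock: 14.42
eef_pos: [524.4, -159.3, 138.0]
eef_rot: [3.141, -0.0, -0.049]
wrist_force: [-0.5, 2.3, 0.5]
finger_gap: 39.6
```

Emit:
send_rows([
  {"travel":[0,-1,0],"delta_rot":[0,0,0],"fingers":0.3},
  {"travel":[0,-1.5,0],"delta_rot":[0,0,0],"fingers":0.3},
  {"travel":[0,-1.5,0],"delta_rot":[0,0,0],"fingers":0.3},
  {"travel":[0,-1.5,0],"delta_rot":[0,0,0],"fingers":0.3},
  {"travel":[0,-1.5,0],"delta_rot":[0,0,0],"fingers":0.3},
  {"travel":[0,-1,0],"delta_rot":[0,0,0],"fingers":0.3},
  {"travel":[0,0,0],"delta_rot":[0,0,0],"fingers":0.3},
])

```text
clock: 15.3
eef_pos: [524.7, -151.3, 137.8]
eef_rot: [3.142, -0.0, -0.049]
wrist_force: [-0.0, -2.7, 2.5]
finger_gap: 39.5
```

Emit:
send_rows([
  {"travel":[0,-1,-0.2],"delta_rot":[0,0,0],"fingers":0.3},
  {"travel":[0,-1,0],"delta_rot":[0,0,0],"fingers":0.3},
  {"travel":[0,-1,0],"delta_rot":[0,0,0],"fingers":0.3},
  {"travel":[0,0,0],"delta_rot":[0,0,0],"fingers":0.3},
])

```text
clock: 15.8
eef_pos: [524.8, -148.2, 137.8]
eef_rot: [-3.141, 0.0, -0.049]
wrist_force: [0.2, -2.6, 1.0]
finger_gap: 39.7
```

Emit:
send_rows([
  {"travel":[0,-0.7,0],"delta_rot":[0,0,0],"fingers":0.3},
  {"travel":[0,-0.7,0],"delta_rot":[0,0,0],"fingers":0.3},
  {"travel":[0,0,0],"delta_rot":[0,0,0],"fingers":0.3},
])

```text
clock: 16.18
eef_pos: [524.8, -146.9, 137.8]
eef_rot: [-3.141, 0.0, -0.049]
wrist_force: [-0.4, -3.2, 1.0]
finger_gap: 39.8
```

Emit:
send_rows([
  {"travel":[0,-0.5,0],"delta_rot":[0,0,0],"fingers":0.3},
  {"travel":[0,-0.5,0],"delta_rot":[0,0,0],"fingers":0.3},
  {"travel":[0,0,0],"delta_rot":[0,0,0],"fingers":0.3},
])

```text
clock: 16.55
eef_pos: [524.9, -145.9, 137.9]
eef_rot: [-3.142, 0.0, -0.049]
wrist_force: [-1.8, -4.1, -0.2]
finger_gap: 39.5
```

Emit:
send_rows([
  {"travel":[0,-0.5,0],"delta_rot":[0,0,0],"fingers":0.3},
  {"travel":[0,-0.5,0],"delta_rot":[0,0,0],"fingers":0.3},
  {"travel":[0,0,0],"delta_rot":[0,0,0],"fingers":0.3},
])

```text
clock: 16.92
eef_pos: [524.9, -144.9, 137.8]
eef_rot: [-3.141, 0.0, -0.049]
wrist_force: [-0.1, -3.8, 0.9]
finger_gap: 39.5
```

Emit:
send_rows([
  {"travel":[0,-0.5,0],"delta_rot":[0,0,0],"fingers":0.3},
  {"travel":[0,0,0],"delta_rot":[0,0,0],"fingers":0.3},
])

```text
clock: 17.18
eef_pos: [525.0, -144.4, 137.8]
eef_rot: [-3.142, 0.0, -0.049]
wrist_force: [0.6, -3.6, 1.4]
finger_gap: 39.8
```

Emit:
send_rows([
  {"travel":[0,-0.5,0],"delta_rot":[0,0,0],"fingers":0.3},
  {"travel":[0,0,0],"delta_rot":[0,0,0],"fingers":0.3},
])

```text
clock: 17.42
eef_pos: [525.0, -144.3, 137.8]
eef_rot: [3.141, -0.0, -0.049]
wrist_force: [-0.0, -7.3, -0.4]
finger_gap: 39.3
```

Run:
```python
from fitb import *
s=manip.read_state();print(s['eef_pos'],s['wrist_force'],s['moment'])
c=snap('wrist','wg.png')
Q=amp(cloud(c),np.array([522,-169]),np.radians(-2.75))
g=Q[(abs(Q[:,2]-104)<6)&(abs(Q[:,0]-2.75)<9)&(abs(Q[:,1])<110)]
for y in range(-80,-44,2):
    q=g[abs(g[:,1]-y)<1]; print(y,len(q),np.percentile(q[:,2],95).round(1) if len(q) else 0,end=' | ')
print()
for y in range(44,86,2):
    q=g[abs(g[:,1]-y)<1]; print(y,len(q),np.percentile(q[:,2],95).round(1) if len(q) else 0,end=' | ')
im=cv2.resize(c['color'][150:300,140:420],None,fx=2.8,fy=2.8,interpolation=cv2.INTER_CUBIC)
cv2.imwrite('pics/wg2.png',cv2.convertScaleAbs(im,alpha=1.6)[:,:,::-1])
```

```text
[ 524.97414373 -144.32241966  137.84582411] [-0.00749297 -7.31268857 -0.3666023 ] [-1.64561395  0.06531489  0.00531933]
-80 0 0 | -78 2 98.9 | -76 109 109.5 | -74 36 109.0 | -72 4 104.6 | -70 5 105.5 | -68 3 104.1 | -66 2 104.3 | -64 2 104.1 | -62 4 105.9 | -60 5 104.5 | -58 1 104.0 | -56 12 106.7 | -54 65 107.3 | -52 61 107.3 | -50 67 107.6 | -48 62 107.2 | -46 70 107.0 | 
44 11 106.7 | 46 27 105.8 | 48 23 105.3 | 50 24 105.5 | 52 28 105.4 | 54 30 106.2 | 56 32 106.5 | 58 34 106.3 | 60 44 107.2 | 62 58 106.8 | 64 65 107.1 | 66 65 107.2 | 68 63 107.2 | 70 65 107.1 | 72 65 107.2 | 74 97 109.3 | 76 10 109.3 | 78 0 0 | 80 0 0 | 82 0 0 | 84 0 0 |
```

Emit:
send_rows([
  {"travel":[0,-0.4,0.1],"delta_rot":[0,0,0],"fingers":0.3},
  {"travel":[0,0,0],"delta_rot":[0,0,0],"fingers":0.3},
  {"travel":[0,0,0],"delta_rot":[0,0,0],"fingers":0.3},
])

```text
clock: 17.85
eef_pos: [525.0, -144.3, 137.8]
eef_rot: [3.14, -0.0, -0.049]
wrist_force: [-0.6, -9.2, -0.1]
finger_gap: 39.4
```

View pics/wg2.png

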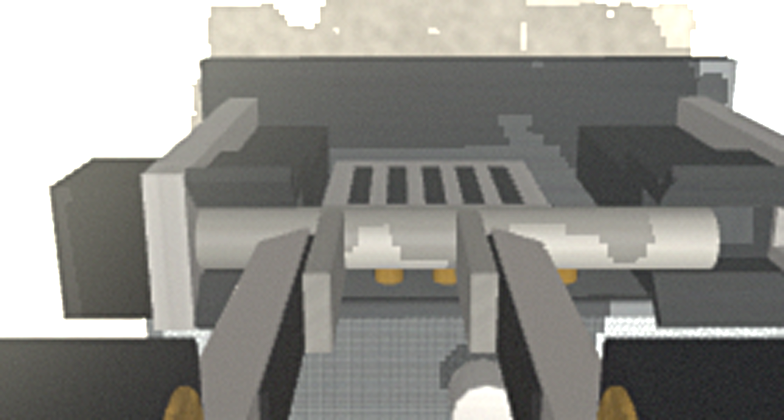

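Emit:
send_rows([
  {"travel":[0,0,0.2],"delta_rot":[0,0,0],"fingers":0.12},
  {"travel":[0,0,0.1],"delta_rot":[0,0,0],"fingers":0.07},
  {"travel":[0,0,0],"delta_rot":[0,0,0],"fingers":0.07},
])

```text
clock: 18.23
eef_pos: [525.1, -144.1, 137.8]
eef_rot: [3.141, -0.0, -0.049]
wrist_force: [-1.3, -7.0, 3.4]
finger_gap: 43.5
```

Emit:
send_rows([
  {"travel":[0,0,0],"delta_rot":[0,0,0],"fingers":0.02},
  {"travel":[0,0,0.1],"delta_rot":[0,0,0],"fingers":-0.04},
  {"travel":[0,0,0.1],"delta_rot":[0,0,0],"fingers":-0.1},
  {"travel":[0,0,0],"delta_rot":[0,0,0],"fingers":-0.1},
])

```text
clock: 18.73
eef_pos: [525.1, -144.0, 137.7]
eef_rot: [3.141, -0.001, -0.049]
wrist_force: [-1.4, -7.1, 3.9]
finger_gap: 51.6
```

Emit:
send_rows([
  {"travel":[0,1.5,0],"delta_rot":[0,0,0],"fingers":-0.15},
  {"travel":[0,1.5,0.1],"delta_rot":[0,0,0],"fingers":-0.2},
  {"travel":[0,1.5,0],"delta_rot":[0,0,0],"fingers":-0.24},
  {"travel":[0,1.5,0.1],"delta_rot":[0,0,0],"fingers":-0.28},
  {"travel":[0,0,0],"delta_rot":[0,0,0],"fingers":-0.28},
])

```text
clock: 19.35
eef_pos: [525.0, -149.9, 137.6]
eef_rot: [3.141, -0.001, -0.05]
wrist_force: [-0.5, -5.3, 4.7]
finger_gap: 60.0
```

```bash
cat > chk.py <<'E'
from fitb import *
s=manip.read_state();print(s['eef_pos'],s['wrist_force'],s['moment'],s['finger_gap'])
c=snap('wrist','wh%d.png'%(s['clock']*100))
Q=amp(cloud(c),np.array([522,-169]),np.radians(-2.75))
g=Q[(abs(Q[:,2]-104)<7)&(abs(Q[:,0]-2.75)<9)&(abs(Q[:,1])<110)]
for y in range(-80,80,4):
    q=g[abs(g[:,1]-y)<2]
    if len(q)>20: print(y,len(q),np.percentile(q[:,2],95).round(1),edges(q[q[:,2]>102][:,0],-20,20) if (q[:,2]>102).sum()>5 else '',end=' | ')
im=cv2.resize(c['color'][150:300,140:420],None,fx=2.8,fy=2.8,interpolation=cv2.INTER_CUBIC)
cv2.imwrite('pics/wh.png',cv2.convertScaleAbs(im,alpha=1.6)[:,:,::-1])
E
python3 chk.py | sed 's/np.float64//g'
```

```text
[ 524.96656579 -149.91960761  137.55633748] [-0.46354039 -5.25431841  4.70322076] [-1.17445478  0.18567867 -0.02348333] 60.028125127781415
-76 162 110.5 ((-6.0), (12.0)) | -68 44 103.0 ((-0.5), (5.5)) | -64 60 103.5 ((-1.0), (4.5)) | -60 64 103.2 ((-0.5), (5.5)) | -56 57 107.0 ((-4.0), (9.5)) | -52 125 107.1 ((-4.0), (9.5)) | -48 130 107.4 ((-4.0), (9.0)) | -44 125 107.2 ((-4.0), (9.5)) | -40 126 107.0 ((-4.0), (9.5)) | -36 122 107.1 ((-4.0), (9.5)) | -32 112 107.2 ((-1.0), (9.5)) | -28 71 107.2 ((3.0), (9.5)) | -24 61 106.4 ((5.0), (9.5)) | -20 50 105.2 ((5.0), (9.5)) | -16 47 105.7 ((6.0), (10.0)) | -12 28 107.7 ((6.5), (11.5)) | -8 31 110.4 ((9.5), (11.5)) | -4 151 110.0 ((-5.5), (9.5)) | 0 130 107.1 ((-5.0), (9.0)) | 4 125 107.4 ((-5.0), (9.5)) | 8 132 107.1 ((-4.0), (9.5)) | 12 137 107.0 ((-3.5), (9.5)) | 16 116 107.2 ((-5.0), (9.5)) | 20 135 107.3 ((-4.0), (9.5)) | 24 136 107.1 ((-4.0), (9.5)) | 28 134 107.1 ((-4.0), (9.5)) | 32 124 107.2 ((-3.5), (9.5)) | 36 151 109.4 ((-5.0), (9.5)) | 40 29 110.0 ((9.5), (12.0)) | 44 33 108.8 ((5.5), (11.5)) | 48 101 107.1 ((-2.0), (10.0)) | 52 58 105.7 ((-6.0), (12.5)) | 56 50 105.3 ((5.5), (12.5)) | 60 57 106.3 ((4.5), (10.0)) | 64 72 106.4 ((3.5), (12.5)) | 68 96 107.1 ((0.0), (9.5)) | 72 137 107.1 ((-4.0), (9.5)) | 76 91 110.5 ((-6.0), (12.5)) |
```

Emit:
send_rows([
  {"travel":[0,1.5,0],"delta_rot":[0,0,0],"fingers":-0.34},
  {"travel":[0,1.5,0],"delta_rot":[0,0,0],"fingers":-0.4},
  {"travel":[0,1.5,0.1],"delta_rot":[0,0,0],"fingers":-0.46},
  {"travel":[0,1.5,0],"delta_rot":[0,0,0],"fingers":-0.52},
  {"travel":[0,0,0],"delta_rot":[0,0,0],"fingers":-0.6},
  {"travel":[0,0,0],"delta_rot":[0,0,0],"fingers":-0.6},
])

```text
clock: 20.15
eef_pos: [524.2, -155.0, 136.5]
eef_rot: [-3.141, 0.001, -0.049]
wrist_force: [-0.2, 0.4, -0.6]
finger_gap: 75.4
```

```bash
python3 chk.py | sed 's/np.float64//g'
```

```text
[ 524.19588218 -155.03127687  136.52317985] [-0.22640725  0.38265686 -0.61302567] [ 0.0741556   0.03689842 -0.00378465] 75.3847675429368
-76 185 110.6 ((-6.0), (12.0)) | -72 62 103.6 ((-0.5), (4.5)) | -68 68 103.8 ((-1.5), (5.0)) | -64 60 103.4 ((-1.0), (4.5)) | -60 65 103.6 ((-0.5), (5.0)) | -56 58 107.0 ((-4.0), (9.0)) | -52 131 107.5 ((-4.0), (9.5)) | -48 125 107.1 ((-3.5), (9.5)) | -44 95 107.5 ((0.5), (9.5)) | -40 72 106.3 ((3.5), (9.5)) | -36 57 105.8 ((4.5), (9.5)) | -32 49 105.7 ((5.5), (9.5)) | -28 47 105.9 ((5.5), (9.5)) | -24 25 110.1 ((6.5), (12.0)) | -20 64 110.6 ((-5.5), (12.0)) | -16 130 107.4 ((-4.0), (9.5)) | -12 123 107.1 ((-4.5), (9.5)) | -8 121 107.2 ((-4.0), (9.5)) | -4 130 107.3 ((-4.0), (9.5)) | 0 132 107.2 ((-4.0), (9.5)) | 4 124 107.1 ((-4.5), (9.5)) | 8 118 107.3 ((-3.5), (9.5)) | 12 131 107.3 ((-4.0), (9.5)) | 16 132 107.5 ((-4.0), (9.0)) | 20 128 107.3 ((-4.0), (9.5)) | 24 115 107.1 ((-4.5), (9.5)) | 28 131 107.1 ((-4.0), (9.5)) | 32 130 107.2 ((-4.0), (9.0)) | 36 144 109.0 ((-5.0), (10.0)) | 40 30 110.8 ((9.5), (11.5)) | 44 30 109.2 ((6.5), (11.5)) | 48 88 107.3 ((0.0), (9.5)) | 52 109 107.0 ((-4.0), (9.5)) | 56 46 105.3 ((5.5), (10.0)) | 60 55 105.9 ((5.5), (9.5)) | 64 58 106.9 ((4.0), (10.0)) | 68 80 106.9 ((2.5), (9.5)) | 72 106 107.1 ((-1.0), (9.5)) | 76 95 110.5 ((-5.0), (12.0)) |
```

View pics/wh.png

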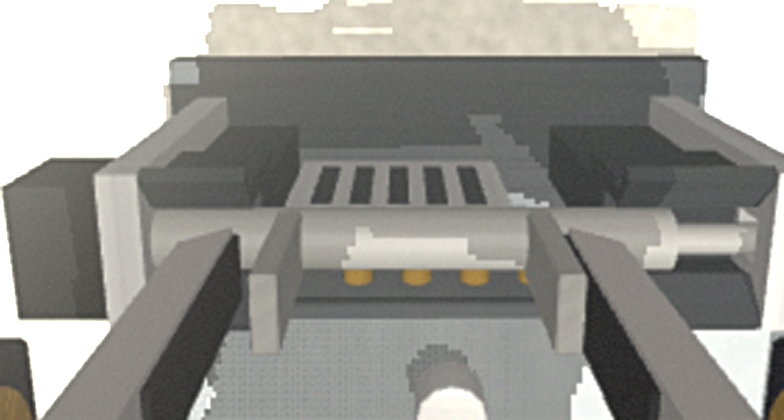

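Emit:
send_rows([
  {"travel":[0,2,0],"delta_rot":[0,0,0],"fingers":-0.8},
  {"travel":[0,1.5,0],"delta_rot":[0,0,0],"fingers":-1},
  {"travel":[0,0,0],"delta_rot":[0,0,0],"fingers":-1},
  {"travel":[0,0,-2],"delta_rot":[0,0,0],"fingers":-1},
  {"travel":[0,0,-10],"delta_rot":[0,0,0],"fingers":-1},
  {"travel":[0,0,-20],"delta_rot":[0,0,0],"fingers":-1},
  {"travel":[0,0,-30],"delta_rot":[0,0,0],"fingers":-1},
  {"travel":[0,0,-30],"delta_rot":[0,0,0],"fingers":-1},
  {"travel":[0,0,-20],"delta_rot":[0,0,0],"fingers":-1},
  {"travel":[0,0,0],"delta_rot":[0,0,0],"fingers":-1},
  {"travel":[0,0,0],"delta_rot":[0,0,0],"fingers":-1},
])

```text
clock: 21.58
eef_pos: [524.0, -158.9, 248.2]
eef_rot: [-3.141, 0.001, -0.049]
wrist_force: [-0.5, 1.1, -0.6]
finger_gap: 94.1
```

```bash
cat > chk2.py <<'E'
from fitb import *
s=manip.read_state();print(s['eef_pos'],s['wrist_force'],s['clock'])
c=snap('wrist','wz.png')
Q=amp(cloud(c),np.array([522,-169]),np.radians(-2.75))
k=Q[(Q[:,2]>138)&(Q[:,2]<149)&(abs(Q[:,0]-3)<10)&(abs(Q[:,1])<90)]
for t in (-1,1):
    q=k[(k[:,1]-10)*t>0]; print('tab',len(q),np.median(q[:,2]),edges(q[:,0],-40,40),edges(q[:,1],-90,90))
g=Q[(Q[:,2]>101)&(Q[:,2]<109)&(abs(Q[:,0]-2.75)<9)&(abs(Q[:,1])<110)]
for y in (-70,-64,-50,-40,0,10,20,60,70):
    q=g[abs(g[:,1]-y)<3]; print(y,len(q),np.percentile(q[:,2],95).round(1),edges(q[:,0],-20,20))
im=cv2.resize(c['color'][140:240,170:370],None,fx=3.9,fy=3.9,interpolation=cv2.INTER_CUBIC)
cv2.imwrite('pics/wz2.png',cv2.convertScaleAbs(im,alpha=1.6)[:,:,::-1])
E
python3 chk2.py | sed 's/np.float64//g'
```

```text
[ 524.0006981  -158.9084052   248.19209474] [-0.52363912  1.09955993 -0.60952434] 21.575
tab 133 144.5281479692498 ((-7.0), (11.5)) ((-24.0), (-18.0))
tab 129 144.44589427659838 ((-6.0), (11.5)) ((37.5), (44.0))
-70 34 104.3 ((-1.5), (13.0))
-64 34 103.7 ((-1.5), (12.5))
-50 75 107.4 ((-5.5), (12.5))
-40 81 107.5 ((-4.5), (10.0))
0 73 107.2 ((-4.5), (9.5))
10 78 107.3 ((-4.5), (9.5))
20 82 107.3 ((-5.5), (9.5))
60 80 107.1 ((-5.5), (9.5))
70 81 107.3 ((-5.5), (9.5))
```

View pics/wz2.png

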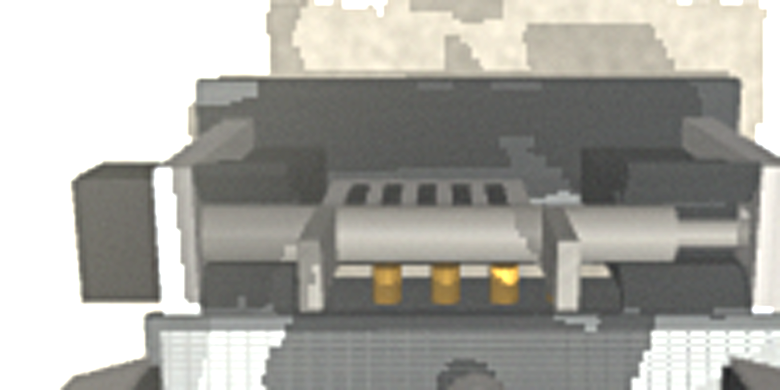

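```bash
python3 -c "
from h import *
print(manip.sign_off())"
```

```text
the job is handed in; nothing more can be done
None
```

I moved the guard from amp_a to amp_b, the same way round and still pinched. I slid it home, let the pin out and handed the job in at about 21.6 s. `sign_off` gives no verdict, so the result rests on the checks below.

- **Sliding home:** the guard stopped against the end plate at about 7–9 N of wrist force, of which roughly 4 N was sliding friction. The hand stopped advancing there.
- **Pin out:** in the last wrist picture the tabs measure 68 mm over their outer faces, so the pin is fully out, and it shows running into its hole.
- **Seated:** the barrel lies level, with its top at the same measured height it had on amp_a. Its +y end is against the end plate.
- **Released:** the gripper is fully open and about 110 mm above the guard. Nothing was in contact at hand-in.

The switch plunger itself could not be seen. I take it as pushed in because the barrel is against the plate with the stub in the hole. I never commanded the arm near the jar, tin or screwdriver, but I did not measure them again at the end. No check disagreed.

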